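Pack the bathroom caddy, shut its flap and hang it on the pegboard

ROBOT

A 7-joint arm with a two-finger parallel gripper is mounted at the origin on the work surface. World frame = base frame: x ahead of the robot, y to its left, z up, the work surface at z = 0. Lengths are in m, angles in rad, forces in N, time in s.
With the tool pointing down it reaches from about 0.425 to 0.8 m from the base axis. Payload 8.3 kg.
Tool frame: the origin (TCP) lies at the very end of the fingers, on their centre line; the grasp point (between the pads) lies robot.grip_point_offset behind it (robot.grip_point_offset is the distance from the TCP to the grasp point, in m); z points along the fingers, y is the line along which they close (so a half turn about z gives the same grasp; the last joint's range is limited). The gripper opens to 85 mm and grips with 20 to 120 N. Pads are 22 mm wide; open, the fingers measure 114 mm over their backs; the gripper's body (76 mm by 85 mm) begins 54 mm behind the grasp point. The pads swing forward as they close: fully open they stand 13 mm farther back than shut.
Start: joints at [-1.398, 0.383, 0.016, 1.37, -0.006, 1.388, -0.046], TCP at [0.146, 0.608, 0.21] pointing down, gripper open.
Joint ranges: [-2.95, 2.95], [-0.25, 2.06], [-1.52, 1.56], [0.18, 2.33], [-1.44, 4.58], [0.02, 2.06], [-3.01, 3.01]. Speed limits (rad/s): [2.39, 2.39, 3.01, 3.01, 3.14, 3.14, 3.14].

INTERFACE

Orientations are given as a unit quaternion [w, x, y, z].
In Python, from rig import robot, eyes gives the robot as it stands.
- The arm moves only by the tool drive_tool, never from a script. Its argument "plan" is text: rows parted by semicolons, each of 6 numbers parted by spaces: the shift along the tool's x, y, z in units of 50 mm (1.0 is 50 mm), then the turn, a rotation vector about the tool's x, y, z in units of 10 degrees (1.0 is 10 degrees). A call has exactly 5 rows; each row shifts and turns the commanded pose from where the row before left it, along the tool's axes as they then stand; what a row does not reach is not made up. A row lasts 1/8 s, in which the tool goes at most 62.5 mm and 10.7 degrees, less where a joint would pass 70% of its speed; a pose out of reach is approached as far as the arm can. A call is refused whole if a number of a shift passes 1 or a number of a turn 1, either way. A call with a gripper value outside its range is refused whole. "hand" is the closure, from 0 (fully open) to 1 (shut), set as the call begins (left out, the last holds). The fingers move at their own pace and stop on an object; "force" is the grip in N (left out, the last holds). Time passes only in rows, so rows that do not move let the fingers close, or fill a call up. It gives the time, the measured TCP pose, the force, the opening and the grip force at its end, in the units of the state.
- robot.get_state(): the state, without advancing time (a new reading comes with each control period).
- eyes.camera(name): name is "scene" or "top"; returns (picture, depth): 420x560x3 uint8, blue, green, red; 420x560 float32, m along the optical axis (not along the pixel's ray), 0 where there is no reading.
- eyes.get_calibration(name): a dict with "mtx" (3x3 intrinsics, pixels), "dist_coeffs" ([k1, k2, p1, p2, k3] as OpenCV has them; the pictures are not rectified), "cam_to_world" (4x4, takes a point from camera to world coordinates). Camera axes: x right, y up, looking along -z (the intrinsics and any distortion apply to the point x, -y, -z); pixel columns grow to the right and rows downward; lengths in m; the calibration is good to about 2 mm. A picture is of the moment at which its call begins. get_calibration takes no time and is no camera call.
- robot.finish_job(): hands the job in; it is judged then, once.
Trained networks look in the newest picture that a camera, given by its name, has taken for a name from the list of things; names that differ only in an ending like _2 or _b are one class to them, and where a whole thing is asked for, a point or a joint stands for the part that bears it (a point fixed in the world has none). Each returns a list of dicts, best first, with "conf" (0 to 1); they miss things now and then, are a little off and sometimes report something else, mostly with a low value. They report only what shows in the picture. A call takes as long as a camera call. They do not tell look-alikes from the thing itself.
- eyes.boxes_of(camera, label): "centre" ([x, y, z] in m, in world coordinates, good to about 4 mm: the middle of the surface that is visible of it).
The state is a dict: "clock": time; "qpos": joint angles; "joint_velocities": joint speeds; "effort": joint torques, N m; "position": TCP position; "orientation": TCP orientation; "force": force on the tool from outside, world axes, zero at the start; "ft_torque": the same for the moment, N m; "grip_width": finger opening in m; "grasp_force": force on a finger pad.
Only numpy, scipy, OpenCV 4.12 (cv2) and the standard library are available. Lean on these libraries where they do the work, as an engineer would, in place of code of your own. Each camera call takes 0.05 s, during which the arm holds its last target. There are 200 camera calls.

TASK

Stand the closed swab tub upright in the open compartment of the green caddy, then, with the caddy still standing on the shelf, press its white flap fully shut. Then hang the closed caddy level by its handle across both prongs of the empty double hook on the pegboard, keeping it upright on the way, and let go. Leave the vase and the jar standing where they are and do not knock the hairbrush that hangs on the other peg.

Things in the scene. Friction and masses are not known exactly. Their poses are not given: they have to be found in the camera images.
- caddy: Loose green box, 0.55 kg. Origin: its underside, below the handle. x -60..60, y -60..110, z 0..60 mm. y 0..110 is an open compartment (inside x -56..56, y 4..106, floor z 4), y -60..0 is solid and balances it. Handle: fixed steel hoop in plane y = 0, 10 mm bar, uprights at x = -55 and 55, level top bar at z 125. On the hook there is room only with its +y side away from the board.
- caddy_grip (a point): Centre of the caddy's handle top bar, at (0, 0, 125) mm in the caddy's frame, axes as the caddy's. Here a black grip sleeve: 36 mm along x, 12 mm thick along y, 16 mm high. The bare bar on either side of the sleeve (x 18 to 50 mm) is where the prongs go.
- flap (a joint): Angle of the caddy's white flap (118 mm wide, 102 long, 4 thick): 0 = shut, level on the rim; 1.57 = upright; up to 2.6 = leaning outward to the caddy's +y. Hinge line along the caddy's x at y 110, z 60 mm. Stiff: stays where it is left (0.045 N m); pushed over from outside, then pressed down, with under 2 N.
- flap_edge (a point): Middle of the flap's free edge, 102 mm from the hinge line.
- tub: Loose closed swab tub, white with a blue cap, round, 44 mm in diameter (cap 46 mm), 50 mm tall, about 60 g. Origin: centre of its underside; z up. It fits under the shut flap when standing.
- hook: Empty steel double hook on the pegboard. Origin on the board's face, 190 to 230 mm above the shelf; y straight out from the board, x along it, z up. Back plate 100 x 6 x 30 mm. Two prongs of 8 mm bar at x = -34 and 34: centre line from z 6 at the board down to z 0 at y 66, level to y 90, turned up to the tip at y 106, z 18.
- hook_seat (a point): Where the centre of the caddy's handle bar comes to rest: midway between the prongs, 78 mm out from the board's face, 9 mm above the prongs' centre line. Axes as the hook's.
- pegboard: Fixed upright beech pegboard, 440 mm along its x, 12 thick, 330 high, on a foot behind it. Origin: bottom of the front face, in the middle; y points out of the front face. The double hook and the brush's peg are at about x = -75 and 70 mm, either way round. A steel shoehorn (30 mm wide, within 40 mm of the face) is fixed at x = 197.
- brush_head (a point): Centre of the head of the blue hairbrush hanging by its loop on the other peg: head 56 mm wide along the board, 85 mm high, with bristles within 50 mm of the board's face; the brush reaches from about 85 to 275 mm above the shelf.
- hairbrush (a joint): Sideways swing of the hanging hairbrush about its peg, rad; 0 = hanging straight.
- vase: Loose blue ceramic vase, 64 mm at its widest, 125 mm tall, bystander. Origin: centre of its underside.
- jar: Loose closed glass jar, 62 mm in diameter, 85 mm tall, bystander. Origin: centre of its underside.
Not all that is in view belongs to the job. There is more than one size of the tub; the one meant has the size given above.

How it is judged:
On the way, in this order (a step that is already met when the one before it is completed fails the run):
1. the swab tub stands in the caddy's compartment, let go (x of tub in the frame of caddy between -0.04 and 0.04 m and y of tub in the frame of caddy between 0.02 and 0.092 m and z of tub in the frame of caddy between -0.005 and 0.012 m and angle between the z axis of tub and the z axis of caddy, either way round below 0.15 rad and contact force between the fingers and tub below 0.1 N), for 0.2 s.
2. the flap is fully shut, with the caddy still standing on the shelf (value of joint flap below 0.07 rad and height (world z) of caddy below 0.015 m and x of tub in the frame of caddy between -0.04 and 0.04 m and y of tub in the frame of caddy between 0.02 and 0.092 m and z of tub in the frame of caddy between -0.005 and 0.012 m and angle between the z axis of tub and the z axis of caddy, either way round below 0.15 rad), for 0.2 s.
At the end, for the whole second after the job is handed in: Caddy hangs at rest across both prongs: handle centre within 22 mm sideways, 8 mm in height, 30 mm inward or 22 mm outward of the hook seat, within 0.22 rad of upright; flap below 0.07 rad; tub standing on the compartment floor (z below 12 mm, within 0.15 rad of the caddy's upright) (x of caddy_grip in the frame of hook_seat between -0.022 and 0.022 m and y of caddy_grip in the frame of hook_seat between -0.03 and 0.022 m and z of caddy_grip in the frame of hook_seat between -0.008 and 0.008 m and angle between caddy's own z axis and vertical below 0.22 rad and x of tub in the frame of caddy between -0.04 and 0.04 m and y of tub in the frame of caddy between 0.02 and 0.092 m and z of tub in the frame of caddy between -0.005 and 0.012 m and angle between the z axis of tub and the z axis of caddy, either way round below 0.15 rad and value of joint flap below 0.07 rad and linear speed of caddy below 0.06 m/s and angular speed of caddy below 0.6 rad/s); the robot touches nothing.
It fails at once if the vase moved more than 25 mm or tipped over (distance of vase from where it was at the start of the episode above 0.025 m or angle between vase's own z axis and vertical above 0.35 rad).
It fails at once if the jar moved more than 25 mm or tipped over (distance of jar from where it was at the start of the episode above 0.025 m or angle between jar's own z axis and vertical above 0.35 rad).
It fails at once if the hanging hairbrush was knocked aside (more than 0.3 rad) (value of joint hairbrush above 0.3 rad or value of joint hairbrush below -0.3 rad).
It fails at once if the caddy was tipped more than 0.6 rad (angle between caddy's own z axis and vertical above 0.6 rad).
It also fails if it takes over 64 s, if anything falls off the work surface, if the arm or the gripper's body presses on something with over 40 N, if the wrist force passes 120 N, or if a joint passes its speed limit or range.

## Working session

There is one attempt and no reset: what is moved stays moved. The work goes in short steps, Python scripts to look and compute and a tool call to move; the robot and the scene stay as the last step left them, time stands still between calls to the robot, and variables do not carry over. Pictures are saved under pics/ and viewed, at most 13 in all, crops included, and the job is handed in when it is done.

Besides the shell and the picture viewer there is one more tool, called after ">>>" as a command line: name --argument value ..., lists and objects as JSON in quotes. drive_tool: Moves the arm, as the interface text tells. Its arguments: {"type":"object","properties":{"plan":{"type":"string"},"hand":{"type":"number"},"force":{"type":"number"}},"required":["plan"]}

```bash
ls; mkdir -p pics; cat > h.py <<'E'
import numpy as np,cv2
from rig import robot,eyes
def cloud(n):
    im,d=eyes.camera(n); c=eyes.get_calibration(n)
    h,w=d.shape; u,v=np.meshgrid(np.arange(w),np.arange(h))
    p=cv2.undistortPoints(np.stack([u,v],-1).reshape(-1,1,2).astype(np.float64),np.array(c["mtx"]),np.array(c["dist_coeffs"])).reshape(h,w,2)
    P=np.stack([p[...,0]*d,-p[...,1]*d,-d,np.ones_like(d)],-1)
    W=(P@np.array(c["cam_to_world"]).T)[...,:3]; W[d<=0]=np.nan
    return im,W
E
python3 - <<'E'
from h import *
np.set_printoptions(precision=4,suppress=True)
for n in("scene","top"):
    im,W=cloud(n); cv2.imwrite(f"pics/{n}0.png",im); np.save(f"{n}0.npy",W)
    print(n,np.array(eyes.get_calibration(n)["cam_to_world"])[:3,3])
    for l in("caddy","caddy_grip","flap_edge","tub","hook","brush_head","vase","jar","pegboard","hook_seat"):
        try: print(l,[(np.round(b["centre"],3).tolist(),round(b["conf"],2)) for b in eyes.boxes_of(n,l)])
        except Exception as e: print(l,e)
s=robot.get_state();print(s,robot.grip_point_offset)
E
```

```text
pics
scene [ 1.3045 -0.0898  0.942 ]
caddy [([0.49, 0.044, 0.061], 0.87)]
caddy_grip [([0.489, 0.039, 0.062], 0.82)]
flap_edge [([0.467, 0.128, 0.101], 0.56)]
tub [([0.783, 0.119, 0.068], 0.96), ([0.709, 0.046, 0.05], 0.71), ([0.635, 0.056, 0.032], 0.6)]
hook [([0.451, -0.373, 0.198], 0.61)]
brush_head [([0.588, -0.376, 0.164], 0.7), ([0.609, 0.304, 0.064], 0.65)]
vase [([0.452, 0.351, 0.068], 0.88), ([0.602, -0.411, 0.21], 0.61), ([0.592, -0.373, 0.165], 0.19)]
jar [([0.612, 0.303, 0.063], 0.7)]
pegboard [([0.602, -0.408, 0.214], 0.96), ([0.706, 0.047, 0.049], 0.46)]
hook_seat [([0.449, -0.37, 0.199], 0.78), ([0.467, 0.121, 0.102], 0.38)]
top [ 0.3436 -0.032   1.7182]
caddy [([0.481, 0.044, 0.057], 0.66), ([0.585, 0.302, 0.085], 0.62)]
caddy_grip [([0.486, 0.046, 0.058], 0.69), ([0.437, 0.347, 0.088], 0.17)]
flap_edge [([0.46, 0.123, 0.098], 0.64), ([0.693, 0.048, 0.049], 0.46)]
tub [([0.759, 0.12, 0.07], 0.86), ([0.444, -0.366, 0.198], 0.68), ([0.689, 0.049, 0.051], 0.61)]
hook [([0.444, -0.365, 0.2], 0.54), ([0.566, -0.375, 0.165], 0.54)]
brush_head [([0.569, -0.376, 0.166], 0.55)]
vase [([0.438, 0.347, 0.09], 0.55), ([0.693, 0.049, 0.05], 0.49)]
jar [([0.586, 0.3, 0.085], 0.9)]
pegboard [([0.506, -0.4, 0.239], 0.74), ([0.444, -0.367, 0.2], 0.29)]
hook_seat [([0.444, -0.367, 0.196], 0.65), ([0.57, -0.379, 0.164], 0.47)]
{'clock': 1.1, 'qpos': array([-1.3979,  0.3834,  0.0164,  1.3701, -0.0063,  1.3882, -0.0465]), 'joint_velocities': array([ 0.0002, -0.0004, -0.0024, -0.0006,  0.0001,  0.0009, -0.0002]), 'effort': array([  0.0009, -62.7371,   0.8431, -37.2073,   0.0165,   0.0031,
         0.    ]), 'position': array([0.146 , 0.6077, 0.2096]), 'orientation': array([-0.    ,  0.1176,  0.9931, -0.    ]), 'force': array([ 0.0509,  0.1157, -0.8028]), 'ft_torque': array([ 0.0277, -0.0261,  0.0035]), 'grasp_force': 0.0, 'grip_width': 0.08527675052335376} 0.0187
```

View pics/scene0.png

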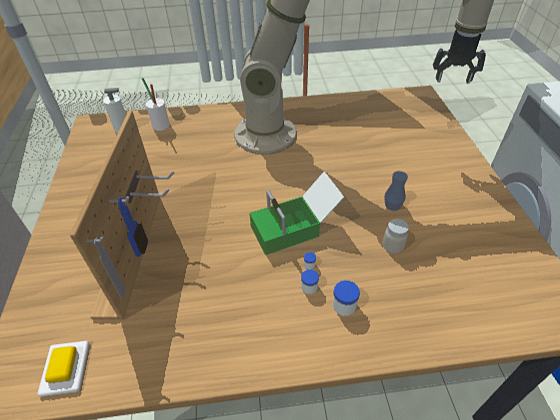

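View pics/top0.png

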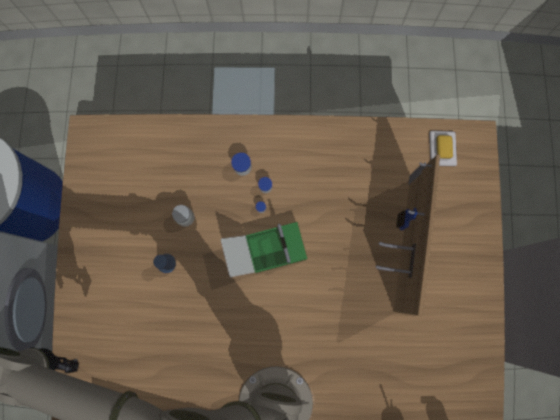

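The scene view shows the caddy at about (290,222) with its flap leaning outward (325,195). The three tubs are at (310,258), (310,281) and (346,295), the hook prongs at (150,185) and the brush at (132,230). In the top view the caddy is at (265,250), with the prongs at (395,245) and (395,269). Next I'll measure.

```bash
cat > m.py <<'E'
from h import *
np.set_printoptions(precision=4,suppress=True)
for n in("scene","top"):
    im=cv2.imread(f"pics/{n}0.png"); W=np.load(f"{n}0.npy")
    hsv=cv2.cvtColor(im,cv2.COLOR_BGR2HSV); H,S,V=[hsv[...,i].astype(int) for i in range(3)]
    x,y,z=W[...,0],W[...,1],W[...,2]
    tb=np.nanmedian(z[(x>.5)&(x<.9)&(abs(y)<.5)&(z<.015)]); print(n,"table",tb)
    blue=(H>105)&(H<130)&(S>150)&(V>60)&(x>.55)&(y>-.05)&(y<.25)&(z>.02)
    k,lab,st,_=cv2.connectedComponentsWithStats(blue.astype(np.uint8))
    for i in range(1,k):
        if st[i,4]<15: continue
        q=W[lab==i]; zt=np.nanpercentile(q[:,2],90); t=q[q[:,2]>zt-.005]
        c,r=cv2.minEnclosingCircle(t[:,:2].astype(np.float32)); print("tub",st[i,:5],"ztop",zt,"c",c,"r",r,"mean",t.mean(0))
    g=(H>45)&(H<80)&(S>120)&(x>.3)&(x<.65)&(abs(y-.03)<.2)&(z>.052)&(z<.068)
    q=W[g][:,:2].astype(np.float32); 
    print("green rim",len(q),np.nanmedian(z[g]),cv2.minAreaRect(q),"\n",cv2.boxPoints(cv2.minAreaRect(q)))
    hd=(x>.38)&(x<.62)&(abs(y-.03)<.1)&(z>.115)&(z<.14)&(V<150); q=W[hd]; q=q[(q[:,1]<.09)]
    print("handle",len(q),q.mean(0),cv2.minAreaRect(q[:,:2].astype(np.float32)),np.percentile(q[:,2],[5,50,95]))
    wh=(x>.36)&(x<.56)&(y>.07)&(y<.2)&(z>.063)&(S<60); q=W[wh]
    print("flap",len(q),q.mean(0),np.linalg.svd(q-q.mean(0),full_matrices=False)[2][2],q.max(0),q.min(0),"zmax pt",q[q[:,2].argmax()])
    # board plane & hook
    b=(x>.3)&(x<.8)&(y<-.36)&(y>-.5)&(z>.03)&(z<.34)&(H<25)&(S>60); q=W[b]
    if len(q)>50:
        m=np.median(q[:,1]); A=np.c_[q[:,0],q[:,2],np.ones(len(q))]; w=np.ones(len(q),bool)
        for _ in range(8):
            s=np.linalg.lstsq(A[w],q[w,1],rcond=None)[0]; w=abs(q[:,1]-A@s)<.006
        print("board y=",s,w.sum(),"x rng",np.percentile(q[w,0],[1,99]))
        d=y-(s[0]*x+s[1]*z+s[2])
        p=(d>.012)&(d<.125)&(x>.35)&(x<.55)&(z>.15)&(z<.3); 
        P=np.c_[W[p],d[p]]; 
        for lo in np.arange(.012,.12,.012):
            r=P[(P[:,3]>=lo)&(P[:,3]<lo+.012)]
            for h_ in (r[r[:,0]<.447],r[r[:,0]>=.447]):
                if len(h_): print(round(lo,3),len(h_),np.median(h_,0))
E
python3 m.py
```

```text
scene table -0.0009201784352925735
tub [304 253  12  10  91] ztop 0.03781635681737705 c (0.6288834810256958, 0.059689052402973175) r 0.01645609550178051 mean [0.6293 0.0601 0.0359]
tub [302 270  17  14 192] ztop 0.050985952479353225 c (0.7003035545349121, 0.04712027311325073) r 0.022751014679670334 mean [0.7007 0.0468 0.0492]
tub [334 281  25  23 430] ztop 0.07050640842532653 c (0.7682777643203735, 0.12589427828788757) r 0.032588616013526917 mean [0.7677 0.1249 0.0685]
green rim 760 0.05897780515151729 ((0.49644947052001953, 0.007172875106334686), (0.12114688754081726, 0.1708126664161682), 16.082984924316406) 
 [[ 0.4146  0.0725]
 [ 0.4619 -0.0917]
 [ 0.5783 -0.0581]
 [ 0.531   0.106 ]]
handle 97 [ 0.5128 -0.0163  0.1275] ((0.5058172941207886, -0.017520852386951447), (0.11761553585529327, 0.011762105859816074), 16.761098861694336) [0.1188 0.1282 0.1335]
flap 1030 [0.4658 0.1254 0.0993] [ 0.201  -0.7053  0.6798] [0.5282 0.171  0.1367] [0.3962 0.0786 0.0632] zmax pt [0.4804 0.1607 0.1367]
board y= [-0.1387 -0.002  -0.3307] 7088 x rng [0.3072 0.7319]
0.012 16 [ 0.4197 -0.372   0.1979  0
[... 1859 characters left out ...]
45  0.2003  0.0204]
0.024 12 [ 0.4161 -0.3605  0.1992  0.03  ]
0.024 18 [ 0.4868 -0.3729  0.199   0.0297]
0.036 12 [ 0.4175 -0.3482  0.1986  0.0421]
0.036 9 [ 0.4865 -0.3578  0.1983  0.0429]
0.048 11 [ 0.4204 -0.3363  0.1965  0.0544]
0.048 11 [ 0.4869 -0.3474  0.1973  0.0528]
0.06 11 [ 0.4204 -0.3256  0.1959  0.0658]
0.06 10 [ 0.4891 -0.3363  0.1949  0.0645]
0.072 12 [ 0.4232 -0.3141  0.1962  0.0778]
0.072 9 [ 0.4891 -0.3209  0.1981  0.0793]
0.084 10 [ 0.4244 -0.3011  0.1995  0.0903]
0.084 11 [ 0.4896 -0.3102  0.1969  0.0903]
0.096 9 [ 0.4255 -0.2895  0.2096  0.1023]
0.096 10 [ 0.4909 -0.2974  0.2123  0.1035]
0.108 2 [ 0.4262 -0.2831  0.2134  0.1088]
0.108 1 [ 0.4928 -0.2912  0.2185  0.11  ]
```

```bash
cat > pl.py <<'E'
from h import *
from scipy.spatial.transform import Rotation as Ro
def Rt(yaw):  # tool down, tool y at yaw deg
    a=np.radians(yaw); y=np.array([np.cos(a),np.sin(a),0]); z=np.array([0,0,-1.]); return Ro.from_matrix(np.c_[np.cross(y,z),y,z])
def plan(wps,start=None,step=.045,ang=9.,spin=None):
    """wps: (x,y,z,yaw[,nrows]); yaw turns follow the signed difference from the present yaw (unwrapped by the caller)"""
    s=robot.get_state(); q=s["orientation"]; R=Ro.from_quat([q[1],q[2],q[3],q[0]]); p=np.array(s["position"])
    m=R.as_matrix(); yaw=np.degrees(np.arctan2(m[1,1],m[0,1])); 
    if spin is not None: yaw+=spin
    print("now",p.round(4),"yaw",round(yaw,1),"t",s["clock"],"w",round(s["grip_width"],4),"f",np.round(s["force"],1))
    rows=[]
    for w in wps:
        t=np.array(w[:3]); n=max(int(np.ceil(np.linalg.norm(t-p)/step)),int(np.ceil(abs(w[3]-yaw)/ang)),1)
        if len(w)>4:n=max(n,w[4])
        p0,y0=p.copy(),yaw
        for i in range(1,n+1):
            tp=p0+(t-p0)*i/n; tR=Rt(y0+(w[3]-y0)*i/n)
            d=np.round(R.inv().apply(tp-p)/.05,2); r=np.round(np.degrees((R.inv()*tR).as_rotvec())/10,2)
            p=p+R.apply(d*.05); R=R*Ro.from_rotvec(np.radians(r*10)); rows.append(" ".join(f"{v+0:g}" for v in [*d,*r]))
        yaw=w[3]; rows[-1]+="|"
    while len(rows)%5: rows.append("0 0 0 0 0 0")
    for i in range(0,len(rows),5): print("; ".join(rows[i:i+5]))
E
python3 -c "
from pl import *
plan([(.697,.046,.15,-71)])"
```

```text
now [0.146  0.6077 0.2096] yaw 76.5 t 1.1 w 0.0853 f [ 0.1  0.1 -0.8]
-0.74 -0.46 0.07 0 0 0.82; -0.8 -0.36 0.06 0 0 0.82; -0.84 -0.23 0.07 0 0 0.82; -0.87 -0.12 0.06 0 0 0.82; -0.87 0.02 0.07 0 0 0.82
-0.87 0.13 0.07 0 0 0.82; -0.83 0.26 0.06 0 0 0.82; -0.79 0.38 0.07 0 0 0.82; -0.73 0.48 0.07 0 0 0.81; -0.66 0.58 0.06 0 0 0.82
-0.56 0.67 0.07 0 0 0.82; -0.46 0.74 0.06 0 0 0.82; -0.35 0.8 0.07 0 0 0.82; -0.24 0.84 0.07 0 0 0.82; -0.11 0.87 0.06 0 0 0.82
0.01 0.87 0.07 0 0 0.82; 0.14 0.87 0.07 0 0 0.82; 0.26 0.83 0.06 0 0 0.82|; 0 0 0 0 0 0; 0 0 0 0 0 0
```

>>> drive_tool --plan "-0.74 -0.46 0.07 0 0 0.82; -0.8 -0.36 0.06 0 0 0.82; -0.84 -0.23 0.07 0 0 0.82; -0.87 -0.12 0.06 0 0 0.82; -0.87 0.02 0.07 0 0 0.82" --hand 0

```text
clock: 1.72
position: [0.3, 0.4509, 0.1932]
orientation: [-0.0, 0.46, 0.888, 0.0]
force: [0.5, 0.4, -0.1]
grip_width: 0.0858
grasp_force: 0.0
```

>>> drive_tool --plan "-0.87 0.13 0.07 0 0 0.82; -0.83 0.26 0.06 0 0 0.82; -0.79 0.38 0.07 0 0 0.82; -0.73 0.48 0.07 0 0 0.81; -0.66 0.58 0.06 0 0 0.82"

```text
clock: 2.35
position: [0.453, 0.2944, 0.1767]
orientation: [-0.0, 0.741, 0.671, 0.0]
force: [1.2, 0.4, 0.1]
grip_width: 0.0853
grasp_force: 0.0
```

>>> drive_tool --plan "-0.56 0.67 0.07 0 0 0.82; -0.46 0.74 0.06 0 0 0.82; -0.35 0.8 0.07 0 0 0.82; -0.24 0.84 0.07 0 0 0.82; -0.11 0.87 0.06 0 0 0.82"

```text
clock: 2.98
position: [0.606, 0.1388, 0.1601]
orientation: [-0.0, 0.929, 0.369, 0.0]
force: [0.1, 1.1, 0.3]
grip_width: 0.0852
grasp_force: 0.0
```

>>> drive_tool --plan "0.01 0.87 0.07 0 0 0.82; 0.14 0.87 0.07 0 0 0.82; 0.26 0.83 0.06 0 0 0.82; 0 0 0 0 0 0; 0 0 0 0 0 0"

```text
clock: 3.6
position: [0.6968, 0.0466, 0.1498]
orientation: [-0.0, 0.986, 0.166, -0.0]
force: [-0.2, -0.1, -0.2]
grip_width: 0.0855
grasp_force: 0.0
```

```bash
python3 - <<'E'
from pl import *
np.set_printoptions(precision=4,suppress=True)
s=robot.get_state(); q=s["orientation"]; R=Ro.from_quat([q[1],q[2],q[3],q[0]])
for n in("scene","top"):
    im,W=cloud(n); cv2.imwrite(f"pics/{n}1.png",im)
    L=R.inv().apply((W-s["position"]).reshape(-1,3)); L=L[~np.isnan(L[:,0])]
    for a,b in((-.05,-.005),(-.1,-.05)):
        for sg in(1,-1):
            k=L[(L[:,2]>a)&(L[:,2]<b)&(abs(L[:,0])<.08)&(L[:,1]*sg>0)&(abs(L[:,1])<.08)]
            print(n,a,sg,len(k),len(k) and np.percentile(k,[3,50,97],axis=0).ravel())
plan([(.697,.046,.15,-71)],spin=0)
E
```

```text
scene -0.05 1 22 [-0.0025  0.0434 -0.0485  0.0085  0.0503 -0.0443  0.0139  0.0564 -0.0369]
scene -0.05 -1 37 [-0.0089 -0.0532 -0.0493  0.0063 -0.0428 -0.0434  0.0136 -0.0416 -0.0358]
scene -0.1 1 231 [-0.007   0.014  -0.0995  0.0102  0.0498 -0.087   0.018   0.074  -0.0527]
scene -0.1 -1 188 [-0.0065 -0.0705 -0.0986  0.0105 -0.0515 -0.0862  0.0181 -0.0113 -0.0532]
top -0.05 1 2 [-0.0121  0.0446 -0.0463 -0.012   0.046  -0.0439 -0.0119  0.0475 -0.0415]
top -0.05 -1 0 0
top -0.1 1 54 [-0.0166  0.0355 -0.0986 -0.011   0.0482 -0.0871  0.003   0.0719 -0.0544]
top -0.1 -1 0 0
now [0.6966 0.0479 0.1503] yaw -70.8 t 3.7 w 0.0857 f [ 0.8  0.4 -1.3]
0 0.04 0.01 -0.01 0 0.02|; 0 0 0 0 0 0; 0 0 0 0 0 0; 0 0 0 0 0 0; 0 0 0 0 0 0
```

>>> drive_tool --plan "0 0.04 0.8 0 0 0; 0 0 0.8 0 0 0; 0 0 0.6 0 0 0; 0 0 0.4 0 0 0; 0 0 0 0 0 0"

```text
clock: 4.32
position: [0.6965, 0.0452, 0.019]
orientation: [-0.0, 0.986, 0.166, -0.001]
force: [-0.1, -0.6, 1.0]
grip_width: 0.0856
grasp_force: 0.0
```

>>> drive_tool --plan "0 0 0 0 0 0; 0 0 0 0 0 0; 0 0 0 0 0 0; 0 0 0 0 0 0; 0 0 0 0 0 0" --hand 1 --force 25

```text
clock: 4.95
position: [0.6987, 0.0443, 0.0218]
orientation: [-0.0, 0.986, 0.165, 0.001]
force: [-0.3, 0.7, 7.3]
grip_width: 0.0439
grasp_force: 25.1
```

```bash
python3 - <<'E'
from pl import *
# caddy frame estimate (mean of the two views)
th=16.0
g=np.array([.502,-.0176]); ux=np.array([np.cos(np.radians(th)),np.sin(np.radians(th))]); uy=np.array([-ux[1],ux[0]])
t=g+.057*uy; print(t)
plan([(.695,.046,.19,-71),(*t,.19,th),(*t,.09,th),(*t,.029,th,3)])
E
```

```text
[0.48628867 0.03719192]
now [0.6987 0.0443 0.0218] yaw -71.0 t 4.95 w 0.0439 f [-0.3  0.7  7.3]
-0.01 -0.01 -0.84 0 -0.02 0; -0.02 -0.02 -0.84 0 0 0; -0.01 -0.01 -0.84 0 0 0; -0.02 -0.01 -0.84 0 0 0|; -0.4 -0.12 0 0 0 -0.87
-0.38 -0.18 0 0 0.01 -0.87; -0.34 -0.23 0 0 0 -0.87; -0.31 -0.29 0 0 0 -0.87; -0.26 -0.32 0 0 0 -0.87; -0.21 -0.37 0 0 0 -0.87
-0.15 -0.39 0 0 0 -0.87; -0.09 -0.4 0 0 0 -0.87; -0.03 -0.42 0 0 0 -0.87; 0.04 -0.42 -0.01 0.01 0 -0.87|; 0 0 0.67 0 0 0
0 0 0.67 0 0 0; 0 0.01 0.66 0 0 0|; 0 0 0.41 0 0 0; 0 0 0.41 0 0 0; 0 0 0.4 0 0 0|
```

>>> drive_tool --plan "-0.01 -0.01 -0.84 0 -0.02 0; -0.02 -0.02 -0.84 0 0 0; -0.01 -0.01 -0.84 0 0 0; -0.02 -0.01 -0.84 0 0 0; -0.4 -0.12 0 0 0 -0.87"

```text
clock: 5.58
position: [0.6758, 0.044, 0.1924]
orientation: [0.001, 0.971, 0.24, 0.002]
force: [0.6, -0.6, -0.4]
grip_width: 0.0438
grasp_force: 25.9
```

>>> drive_tool --plan "-0.38 -0.18 0 0 0.01 -0.87; -0.34 -0.23 0 0 0 -0.87; -0.31 -0.29 0 0 0 -0.87; -0.26 -0.32 0 0 0 -0.87; -0.21 -0.37 0 0 0 -0.87"

```text
clock: 6.2
position: [0.5681, 0.0403, 0.1886]
orientation: [-0.0, 0.812, 0.584, -0.001]
force: [0.2, 0.5, -0.3]
grip_width: 0.044
grasp_force: 25.9
```

>>> drive_tool --plan "-0.15 -0.39 0 0 0 -0.87; -0.09 -0.4 0 0 0 -0.87; -0.03 -0.42 0 0 0 -0.87; 0.04 -0.42 -0.01 0.01 0 -0.87; 0 0 0 0 0 0"

```text
clock: 6.82
position: [0.4847, 0.037, 0.1895]
orientation: [-0.001, 0.602, 0.799, -0.001]
force: [0.0, 0.6, -0.8]
grip_width: 0.0438
grasp_force: 25.9
```

```bash
python3 - <<'E'
from pl import *
im,W=cloud("scene"); cv2.imwrite("pics/scene2.png",cv2.resize(im[120:280,200:380],None,fx=3.3,fy=3.3))
im,W2=cloud("top"); 
plan([(.4863,.0372,.09,16),(.4863,.0372,.029,16,3)])
E
```

```text
now [0.4859 0.0372 0.1894] yaw 15.8 t 6.925 w 0.0441 f [ 0.7 -0.1 -0.7]
0 0 0.66 -0.01 0 -0.01; 0 0.01 0.67 0 0 0; 0 0 0.66 0 0 -0.01|; 0 0 0.41 0 0 0; 0 0 0.4 0 0 0
0 0 0.41 0 0 0|; 0 0 0 0 0 0; 0 0 0 0 0 0; 0 0 0 0 0 0; 0 0 0 0 0 0
```

View pics/scene2.png

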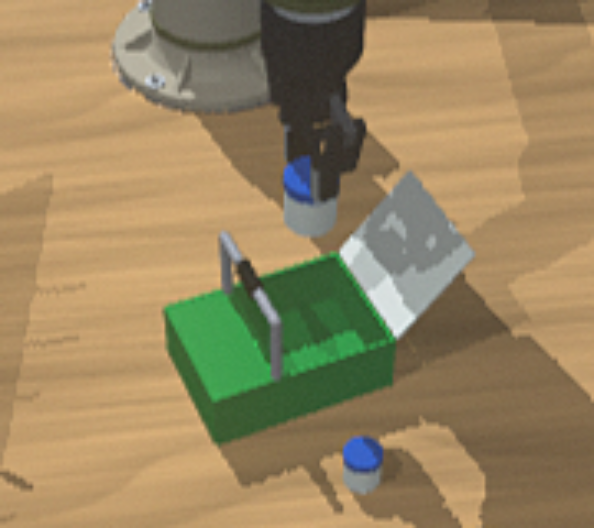

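The tub is held upright at crop pixel (310,205), above the compartment at (320,330), and the handle is clear of it. I'll lower it now.

>>> drive_tool --plan "0 0 0.66 0 0 0; 0 0 0.67 0 0 0; 0 0 0.66 0 0 0; 0 0 0.41 0 0 0; 0 0 0.4 0 0 0"

```text
clock: 7.55
position: [0.4856, 0.0369, 0.048]
orientation: [-0.001, 0.603, 0.798, -0.002]
force: [-0.4, -0.0, 0.2]
grip_width: 0.0438
grasp_force: 25.9
```

>>> drive_tool --plan "0 0 0.2 0 0 0; 0 0 0.2 0 0 0; 0 0 0 0 0 0; 0 0 0 0 0 0; 0 0 0 0 0 0"

```text
clock: 8.18
position: [0.4853, 0.0372, 0.0296]
orientation: [-0.001, 0.602, 0.799, -0.001]
force: [-0.2, 0.7, 0.3]
grip_width: 0.0442
grasp_force: 25.9
```

>>> drive_tool --plan "0 0 0.06 0 0 0; 0 0 0.02 0 0 0; 0 0 0 0 0 0; 0 0 0 0 0 0; 0 0 0 0 0 0"

```text
clock: 8.8
position: [0.4852, 0.0371, 0.0257]
orientation: [-0.001, 0.602, 0.799, -0.001]
force: [-2.6, -0.8, 7.1]
grip_width: 0.0441
grasp_force: 26.8
```

>>> drive_tool --plan "0 0 0 0 0 0; 0 0 0 0 0 0; 0 0 0 0 0 0; 0 0 0 0 0 0; 0 0 0 0 0 0" --hand 0.35

```text
clock: 9.43
position: [0.4848, 0.0371, 0.025]
orientation: [-0.001, 0.602, 0.799, -0.001]
force: [-0.8, 0.0, -0.1]
grip_width: 0.0561
grasp_force: 0.0
```

>>> drive_tool --plan "0 0 -0.2 0 0 0; 0 0 -0.4 0 0 0; 0 0 -0.7 0 0 0; 0 0 -0.8 0 0 0; 0 0 -0.9 0 0 0"

```text
clock: 10.05
position: [0.485, 0.037, 0.1768]
orientation: [-0.001, 0.602, 0.798, -0.001]
force: [0.8, -0.2, -0.9]
grip_width: 0.0556
grasp_force: 0.0
```

```bash
python3 - <<'E'
from pl import *
th=16.0; g=np.array([.502,-.0176]); ux=np.array([np.cos(np.radians(th)),np.sin(np.radians(th))]); uy=np.array([-ux[1],ux[0]])
P=lambda y,z,yaw,*n:(*(g+y*uy),z,yaw,*n)
plan([P(.10,.22,-10),P(.235,.22,-74),P(.235,.12,-74)])
E
```

```text
now [0.485  0.037  0.1768] yaw 16.0 t 10.05 w 0.0556 f [ 0.8 -0.2 -0.9]
0.29 0.01 -0.29 -0.02 0 0.87; 0.28 -0.04 -0.29 0 0 0.86; 0.28 -0.07 -0.28 0 0 0.87|; 0.3 -0.15 0 0 0 0.8; 0.28 -0.19 0 0 0 0.8
0.25 -0.22 0 0 0 0.8; 0.22 -0.26 0 0 0 0.8; 0.17 -0.29 0 0 0 0.8; 0.14 -0.31 0 0 0 0.8; 0.09 -0.32 0 0 0 0.8
0.05 -0.34 0 0 0 0.8|; 0 0 0.67 0 0 0; 0 0 0.66 0 0 0; 0 0 0.67 0 0 0|; 0 0 0 0 0 0
```

>>> drive_tool --plan "0.29 0.01 -0.29 0 0 0.87; 0.28 -0.04 -0.29 0 0 0.86; 0.28 -0.07 -0.28 0 0 0.87; 0.3 -0.15 0 0 0 0.8; 0.28 -0.19 0 0 0 0.8" --hand 1

```text
clock: 10.68
position: [0.4655, 0.1117, 0.219]
orientation: [-0.001, 0.849, 0.528, -0.001]
force: [0.1, 0.1, -0.2]
grip_width: -0.0
grasp_force: 0.0
```

>>> drive_tool --plan "0.25 -0.22 0 0 0 0.8; 0.22 -0.26 0 0 0 0.8; 0.17 -0.29 0 0 0 0.8; 0.14 -0.31 0 0 0 0.8; 0.09 -0.32 0 0 0 0.8"

```text
clock: 11.3
position: [0.4421, 0.1925, 0.2189]
orientation: [-0.0, 0.979, 0.205, -0.001]
force: [0.6, 0.4, 1.0]
grip_width: -0.0003
grasp_force: 0.0
```

>>> drive_tool --plan "0.05 -0.34 0 0 0 0.8; 0 0 0.67 0 0 0; 0 0 0.66 0 0 0; 0 0 0.67 0 0 0; 0 0 0 0 0 0"

```text
clock: 11.92
position: [0.4357, 0.2076, 0.1167]
orientation: [0.001, 0.99, 0.139, -0.004]
force: [0.7, 1.1, 0.4]
grip_width: 0.0005
grasp_force: 0.0
```

```bash
python3 - <<'E'
from pl import *
np.set_printoptions(precision=4,suppress=True)
im,W=cloud("scene"); cv2.imwrite("pics/scene3.png",cv2.resize(im[120:300,200:420],None,fx=3,fy=3))
im2,_=cloud("top")
print([(b["centre"],b["conf"]) for b in eyes.boxes_of("top","tub")])
th=16.0; g=np.array([.502,-.0176]); ux=np.array([np.cos(np.radians(th)),np.sin(np.radians(th))]); uy=np.array([-ux[1],ux[0]])
P=lambda y,z,yaw,*n:(*(g+y*uy),z,yaw,*n)
plan([P(.235,.12,-74),P(.06,.12,-74,9),P(.06,.075,-74,3),P(.06,.0635,-74,2)])
E
```

```text
[([0.7581, 0.1205, 0.0688], 0.88), ([0.4789, 0.0404, 0.0555], 0.63), ([0.6183, 0.0569, 0.0324], 0.46), ([0.4458, -0.3649, 0.1998], 0.4)]
now [0.4382 0.209  0.1199] yaw -74.0 t 12.075 w -0.0002 f [ 0.4  0.6 -0. ]
-0.02 0.01 0 -0.01 0.01 0|; 0 0.39 0 0 0 0; 0 0.39 0 0 0 0; 0 0.39 0 0 0 0; 0 0.38 0 0 0 0
0 0.39 0 0 0 0; 0 0.39 0 0 0 0; 0 0.39 0 0 0 0; 0 0.39 0 0 0 0; 0 0.39 0 0 0 0|
0 0 0.3 0 0 0; 0 0 0.3 0 0 0; 0 0 0.3 0 0 0|; 0 0 0.12 0 0 0; 0 0 0.11 0 0 0|
```

View pics/scene3.png

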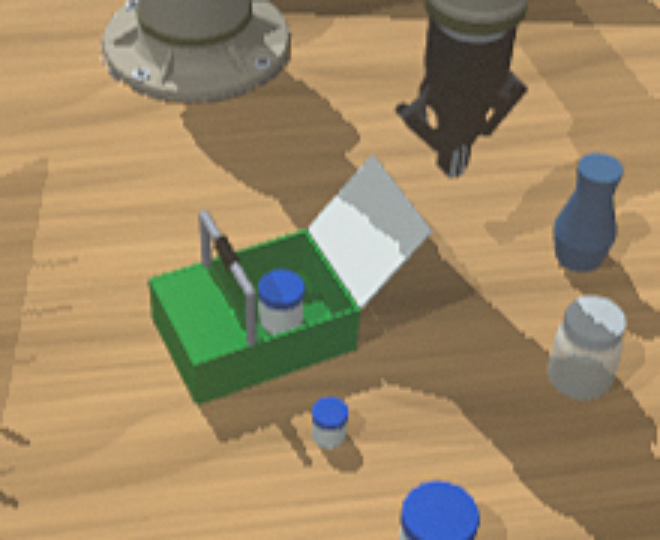

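The tub is standing in the compartment at crop pixel (282,300). The closed fingers are at (455,165), outside the flap. I'll push the flap over now, doing the final press farther from the handle so the knuckles stay clear of it.

>>> drive_tool --plan "0 0.39 0 0 0 0; 0 0.39 0 0 0 0; 0 0.39 0 0 0 0; 0 0.39 0 0 0 0; 0 0.38 0 0 0 0"

```text
clock: 12.7
position: [0.4653, 0.1151, 0.1201]
orientation: [-0.0, 0.99, 0.139, -0.0]
force: [-0.4, -0.6, 0.1]
grip_width: -0.0
grasp_force: 0.0
```

>>> drive_tool --plan "0 0.39 0 0 0 0; 0 0.39 0 0 0 0; 0 0.39 0 0 0 0; 0 0.39 0 0 0 0; 0 0 0 0 0 0"

```text
clock: 13.32
position: [0.4867, 0.0392, 0.1197]
orientation: [-0.0, 0.99, 0.138, -0.0]
force: [-0.0, -0.4, -0.1]
grip_width: -0.0001
grasp_force: 0.0
```

>>> drive_tool --plan "0 -0.12 0.2 0 0 0; 0 -0.12 0.2 0 0 0; 0 -0.12 0.2 0 0 0; 0 0 0.2 0 0 0; 0 0 0.2 0 0 0"

```text
clock: 13.95
position: [0.4801, 0.0577, 0.0672]
orientation: [0.0, 0.99, 0.139, -0.002]
force: [0.3, 0.1, 0.1]
grip_width: 0.0001
grasp_force: 0.0
```

>>> drive_tool --plan "0 0 0.08 0 0 0; 0 0 0.04 0 0 0; 0 0 0.02 0 0 0; 0 0 0 0 0 0; 0 0 0 0 0 0"

```text
clock: 14.58
position: [0.4805, 0.0577, 0.0613]
orientation: [0.0, 0.99, 0.139, -0.002]
force: [-0.2, -1.0, -0.1]
grip_width: 0.0001
grasp_force: 0.0
```

```bash
python3 - <<'E'
from pl import *
s=robot.get_state();print(s["position"],s["force"])
im,W=cloud("scene"); cv2.imwrite("pics/scene4.png",cv2.resize(im[120:300,200:420],None,fx=3,fy=3))
E
```

```text
[0.48045531 0.05767196 0.0612721 ] [-0.23993493 -0.97342201 -0.14565546]
```

View pics/scene4.png

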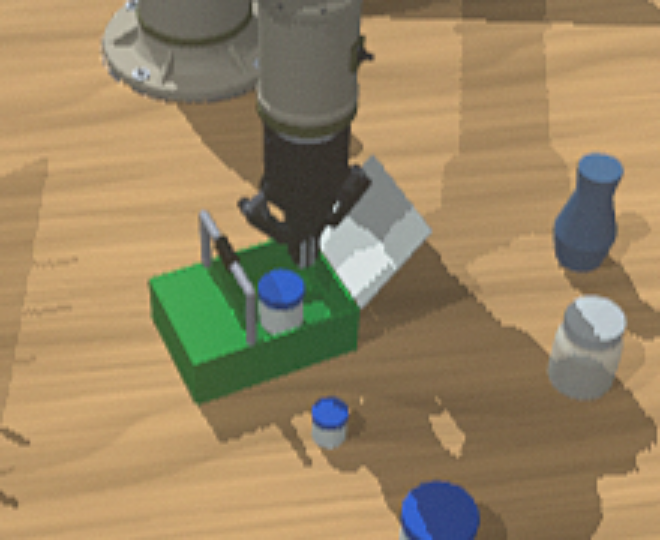

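The flap is still leaning outward, with its edge from (373,157) to (430,232). The fingertips, now at (305,260), went over it. I'll measure the tip and the flap edge.

```bash
python3 - <<'E'
from pl import *
np.set_printoptions(precision=4,suppress=True)
s=robot.get_state(); p=s["position"]
th=16.0; g=np.array([.502,-.0176,0]); a=np.radians(th); M=np.array([[np.cos(a),np.sin(a),0],[-np.sin(a),np.cos(a),0],[0,0,1]])
print("tcp caddy",M@(p-g))
for n in("scene","top"):
    im,W=cloud(n); L=((W-g)@M.T); hsv=cv2.cvtColor(im,cv2.COLOR_BGR2HSV); S,V=hsv[...,1],hsv[...,2]
    f=(L[...,1]>.112)&(L[...,1]<.22)&(abs(L[...,0])<.07)&(L[...,2]>.058)&(L[...,2]<.2)&(S<70)&(V>90)
    q=L[f]; A=np.c_[q[:,1],np.ones(len(q))]; sl=np.polyfit(q[:,1],q[:,2],1); print(n,"flap n",len(q),"z=",sl,"y pct",np.percentile(q[:,1],[1,50,99]),"z",np.percentile(q[:,2],[1,50,99]),"x",np.percentile(q[:,0],[1,99]))
    t=(abs(L[...,0])<.03)&(abs(L[...,1]-.078)<.025)&(L[...,2]>.05)&(L[...,2]<.13)&(V<110)&(S<90); q=L[t]
    if len(q): print(n,"tip",len(q),np.percentile(q,[2,50,98],axis=0))
    print(np.percentile(L[(abs(L[...,0])<.06)&(abs(L[...,1]-.078)<.06)&(L[...,2]>.066)&(L[...,2]<.14)],[1,99],axis=0))
E
```

```text
tcp caddy [0.     0.0783 0.0612]
scene flap n 905 z= [ 1.044  -0.0541] y pct [0.1126 0.1476 0.1801] z [0.0601 0.1008 0.1358] x [-0.0502  0.0611]
scene tip 92 [[0.0009 0.0622 0.086 ]
 [0.0108 0.0763 0.11  ]
 [0.0165 0.0907 0.1294]]
[[-0.0348  0.0482  0.0665]
 [ 0.058   0.1376  0.1395]]
top flap n 84 z= [ 1.069 -0.059] y pct [0.1623 0.1727 0.1821] z [0.1066 0.1254 0.1398] x [0.0206 0.0569]Traceback (most recent call last):
  File "<stdin>", line 12, in <module>
    return _quantile_unchecked(
        a, q, axis, out, overwrite_input, method, keepdims, weights)
    return _ureduce(a,
                    func=_quantile_ureduce_func,
    ...<5 lines>...
                    overwrite_input=overwrite_input,
                    method=method)
    r = func(a, **kwargs)
    result = _quantile(arr,
                       quantiles=q,
    ...<2 lines>...
                       out=out,
                       weights=wgt)
    slices_having_nans = np.isnan(arr[-1, ...])
                                  ~~~^^^^^^^^^
IndexError: index -1 is out of bounds for axis 0 with size 0
```

```bash
python3 - <<'E'
from pl import *
th=16.0; g=np.array([.502,-.0176]); ux=np.array([np.cos(np.radians(th)),np.sin(np.radians(th))]); uy=np.array([-ux[1],ux[0]])
P=lambda y,z,yaw,*n:(*(g+y*uy),z,yaw,*n)
plan([P(.0783,.23,-74),P(.245,.23,-74),P(.245,.1,-74)],step=.048)
E
```

```text
now [0.4804 0.0577 0.0612] yaw -74.0 t 14.725 w -0.0002 f [ 1.3 -1.   0.8]
0 0 -0.84 0 0.02 0; 0 0 -0.85 0 0 0; 0 0 -0.84 0 0 0; 0 0 -0.85 0 0 0|; 0 -0.83 0 0 0 0
0 -0.84 0 0 0 0; 0 -0.83 0 0 0 0; 0 -0.83 0 0 0 0|; 0 0 0.87 0 0 0; 0 0 0.87 0 0 0
0 0 0.86 0 0 0|; 0 0 0 0 0 0; 0 0 0 0 0 0; 0 0 0 0 0 0; 0 0 0 0 0 0
```

>>> drive_tool --plan "0 0 -0.84 0 0 0; 0 0 -0.85 0 0 0; 0 0 -0.84 0 0 0; 0 0 -0.85 0 0 0; 0 -0.83 0 0 0 0"

```text
clock: 15.35
position: [0.4721, 0.0953, 0.234]
orientation: [-0.0, 0.991, 0.136, 0.002]
force: [1.4, 1.7, -1.3]
grip_width: 0.0002
grasp_force: 0.0
```

>>> drive_tool --plan "0 -0.84 0 0 0 0; 0 -0.83 0 0 0 0; 0 -0.83 0 0 0 0; 0 0 0.87 0 0 0; 0 0 0.87 0 0 0"

```text
clock: 15.98
position: [0.4347, 0.2187, 0.1424]
orientation: [-0.0, 0.99, 0.14, -0.001]
force: [0.7, 0.2, -1.8]
grip_width: 0.0
grasp_force: 0.0
```

>>> drive_tool --plan "0 0 0.86 0 0 0; 0 0 0 0 0 0; 0 0.4 0 0 0 0; 0 0.4 0 0 0 0; 0 0.4 0 0 0 0"

```text
clock: 16.6
position: [0.4529, 0.1626, 0.1036]
orientation: [-0.002, 0.99, 0.14, 0.001]
force: [-2.9, 10.9, 11.0]
grip_width: 0.0
grasp_force: 7.1
```

>>> drive_tool --plan "0 0.4 0 0 0 0; 0 0.4 0 0 0 0; 0 0 0 0 0 0; 0 0 0 0 0 0; 0 0 0 0 0 0"

```text
clock: 17.23
position: [0.4642, 0.1239, 0.1029]
orientation: [-0.001, 0.99, 0.14, 0.001]
force: [2.1, 6.7, 6.4]
grip_width: -0.0001
grasp_force: 3.7
```

```bash
python3 - <<'E'
from pl import *
s=robot.get_state();print(s["position"],s["force"])
im,W=cloud("scene"); cv2.imwrite("pics/scene5.png",cv2.resize(im[120:300,200:420],None,fx=3,fy=3))
E
```

```text
[0.46419045 0.12385282 0.10291582] [2.09011988 6.71669504 6.37657719]
```

View pics/scene5.png

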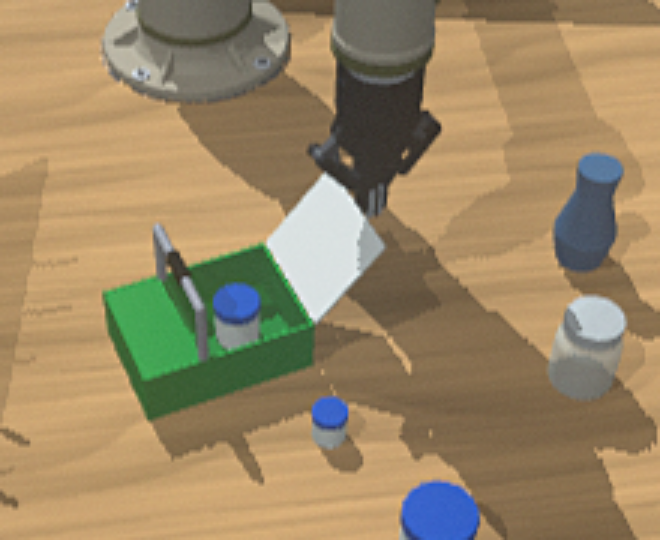

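The fingers' sloped linkage caught the flap's edge and pushed the caddy along: the flap edge is now at about (355,210) and the handle at (180,280). I'll back off, turn the tool 90° so a flat, vertical finger side does the pushing, and re-measure.

>>> drive_tool --plan "0 -0.5 0 0 0 0; 0 -0.6 0 0 0 -0.8; 0 -0.4 0 0 0 -0.9; 0 0 0 0 0 -0.9; 0 0 0 0 0 -0.9"

```text
clock: 17.9
position: [0.4391, 0.193, 0.1013]
orientation: [-0.0, 0.901, 0.433, -0.001]
force: [0.3, -0.7, -0.2]
grip_width: 0.0
grasp_force: 0.0
```

>>> drive_tool --plan "0 0 0 0 0 -0.9; 0 0 0 0 0 -0.9; 0 0 0 0 0 -0.9; 0 0 0 0 0 -0.9; 0 0 0 0 0 -0.9"

```text
clock: 18.52
position: [0.4392, 0.1926, 0.1013]
orientation: [-0.001, 0.667, 0.745, -0.001]
force: [-0.2, -0.4, -0.7]
grip_width: -0.0
grasp_force: 0.0
```

```bash
cat > cad.py <<'E'
from pl import *
np.set_printoptions(precision=4,suppress=True)
def caddy(save=None):
    out=[]
    for n in("scene","top"):
        im,W=cloud(n)
        if save: cv2.imwrite(f"pics/{n}{save}.png",im)
        hsv=cv2.cvtColor(im,cv2.COLOR_BGR2HSV); H,S,V=[hsv[...,i].astype(int) for i in range(3)]
        x,y,z=np.moveaxis(W,-1,0)
        g=(H>45)&(H<80)&(S>120)&(x>.3)&(x<.65)&(y>-.3)&(y<.2)
        r=g&(z>.052)&(z<.068); q=W[r][:,:2].astype(np.float32); rr=cv2.minAreaRect(q); c=W[g][:,:2].mean(0)
        hd=(z>.115)&(z<.14)&(V<150)&(S<90)&(np.hypot(x-c[0],y-c[1])<.09); h=W[hd]
        rh=cv2.minAreaRect(h[:,:2].astype(np.float32))
        print(n,"rim",np.round(rr[0],4),np.round(rr[1],4),round(rr[2],1),"handle",len(h),np.round(rh[0],4),np.round(rh[1],4),round(rh[2],1),"zmed",np.median(h[:,2]))
        out.append(rh[0])
        wh=(S<70)&(V>90)&(z>.058)&(z<.2)&(np.hypot(x-c[0],y-c[1])<.2)&(y>c[1]+.02); q=W[wh]
        print("  flap",len(q),q.mean(0),np.linalg.svd(q-q.mean(0),full_matrices=False)[2][2],np.percentile(q[:,2],[1,99]))
    print("mean",np.mean(out,0))
E
python3 -c "
from cad import *
caddy(6);plan([])"
```

```text
scene rim [ 0.5099 -0.0386] [0.1233 0.1698] 15.0 handle 82 [ 0.52   -0.0618] [0.1169 0.0121] 14.9 zmed 0.12867048971305556
  flap 1086 [0.4828 0.0755 0.0983] [-0.0436  0.5465 -0.8363] [0.0602 0.1345]
top rim [ 0.5201 -0.0971] [0.1109 0.0388] 14.6 handle 135 [ 0.5109 -0.063 ] [0.1184 0.0116] 16.6 zmed 0.12930005086095941
  flap 938 [0.4723 0.0775 0.099 ] [ 0.1972 -0.7149  0.6709] [0.059  0.1376]
mean [ 0.5154 -0.0624]
now [0.4392 0.1926 0.1012] yaw 6.1 t 18.625 w 0.0 f [ 0.4  0.5 -1.1]
```

```bash
cat > pp.py <<'E'
from pl import *
import sys
th=15.5; g=np.array([.515,-.062]); ux=np.array([np.cos(np.radians(th)),np.sin(np.radians(th))]); uy=np.array([-ux[1],ux[0]])
P=lambda y,z,yaw,*n:(*(g+y*uy),z,yaw,*n)
E
python3 -c "
from pp import *
plan([P(.24,.095,th),P(.06,.095,th,9),P(.06,.0625,th,3)])"
```

```text
now [0.4392 0.1926 0.1012] yaw 6.1 t 18.625 w 0.0 f [ 0.4  0.5 -1.1]
-0.24 0.09 0.06 -0.02 0 -0.47; -0.26 0.07 0.06 0 0 -0.47|; -0.4 0 0 0 0 0; -0.4 0 0 0 0 0; -0.4 0 0 0 0 0
-0.4 0 0 0 0 0; -0.4 0 0 0 0 0; -0.4 0 0 0 0 0; -0.4 0 0 0 0 0; -0.4 0 0 0 0 0
-0.4 0 0 0 0 0|; 0 0 0.22 0 0 0; 0 0 0.22 0 0 0; 0 0 0.21 0 0 0|; 0 0 0 0 0 0
```

>>> drive_tool --plan "-0.24 0.09 0.06 0 0 -0.47; -0.26 0.07 0.06 0 0 -0.47; -0.4 0 0 0 0 0; -0.4 0 0 0 0 0; -0.4 0 0 0 0 0"

```text
clock: 19.25
position: [0.4668, 0.1111, 0.095]
orientation: [-0.001, 0.608, 0.794, -0.001]
force: [0.7, 1.8, 1.8]
grip_width: 0.0002
grasp_force: 0.9
```

>>> drive_tool --plan "-0.3 0 0 0 0 0; -0.3 0 0 0 0 0; 0 0 0 0 0 0; 0 0 0 0 0 0; 0 0 0 0 0 0"

```text
clock: 19.88
position: [0.4757, 0.0839, 0.0966]
orientation: [-0.001, 0.606, 0.795, 0.001]
force: [-5.3, 3.6, 18.5]
grip_width: 0.0001
grasp_force: 0.0
```

```bash
python3 -c "
from cad import *
caddy(7);plan([])"
```

```text
scene rim [ 0.5092 -0.0385] [0.123 0.171] 15.6 handle 80 [ 0.519  -0.0621] [0.1169 0.011 ] 14.8 zmed 0.1284515799443982
  flap 779 [0.4866 0.0589 0.1126] [-0.2564  0.9287 -0.2677] [0.0616 0.1584]
top rim [ 0.5199 -0.0961] [0.1117 0.0397] 16.0 handle 131 [ 0.5109 -0.0627] [0.1181 0.0116] 14.2 zmed 0.12888113773234222
  flap 68 [0.4477 0.038  0.0755] [ 0.2382 -0.9389  0.2485] [0.0583 0.1023]
mean [ 0.5149 -0.0624]
now [0.4757 0.084  0.0966] yaw 15.4 t 19.975 w -0.0002 f [-5.6  4.5 18. ]
```

>>> drive_tool --plan "0 0 -0.3 0 0 0; 0 0 -0.3 0 0 0; -0.4 0 0 0 0 0; -0.4 0 0 0 0 0; -0.4 0 0 0 0 0"

```text
clock: 20.6
position: [0.4905, 0.0238, 0.1247]
orientation: [-0.001, 0.606, 0.795, -0.001]
force: [-0.1, 0.6, 0.2]
grip_width: -0.0002
grasp_force: 0.2
```

>>> drive_tool --plan "-0.3 0 0 0 0 0; -0.3 0 0 0 0 0; 0 0 0.2 0 0 0; 0 0 0.2 0 0 0; 0 0 0 0 0 0"

```text
clock: 21.22
position: [0.4973, -0.004, 0.103]
orientation: [-0.002, 0.606, 0.796, -0.002]
force: [0.1, 1.1, -0.1]
grip_width: 0.0001
grasp_force: 0.0
```

```bash
python3 -c "
from cad import *
caddy(8)
from pp import *
plan([P(.062,.064,th,3)])"
```

```text
scene rim [ 0.5098 -0.0381] [0.1209 0.1679] 15.5 handle 104 [ 0.5225 -0.054 ] [0.0982 0.0892] 65.2 zmed 0.13040244361167774
  flap 828 [ 0.5123 -0.0028  0.0949] [ 0.0254 -0.498  -0.8668] [0.0623 0.1452]
top rim [ 0.5189 -0.0956] [0.1105 0.04  ] 15.7 handle 68 [ 0.4875 -0.0688] [0.0704 0.0102] 13.7 zmed 0.12957749361003223
  flap 18 [ 0.4817 -0.0704  0.1293] [-0.1771  0.973  -0.1483] [0.1248 0.1344]
mean [ 0.505  -0.0614]
now [ 0.4979 -0.0038  0.1038] yaw 15.4 t 21.325 w -0.0 f [ 0.1 -0.4  0.2]
0.01 0.01 0.27 -0.03 0 0; 0.01 0 0.26 0 0 0; 0.01 0.01 0.27 0 0 -0.01|; 0 0 0 0 0 0; 0 0 0 0 0 0
```

>>> drive_tool --plan "0 0 0.27 0 0 0; 0 0 0.26 0 0 0; 0 0 0.2 0 0 0; 0 0 0 0 0 0; 0 0 0 0 0 0"

```text
clock: 21.95
position: [0.4982, -0.0045, 0.0676]
orientation: [-0.001, 0.606, 0.795, -0.001]
force: [0.2, -0.4, -0.2]
grip_width: 0.0
grasp_force: 0.0
```

>>> drive_tool --plan "0 0 0.06 0 0 0; 0 0 0.04 0 0 0; 0 0 0 0 0 0; 0 0 0 0 0 0; 0 0 0 0 0 0"

```text
clock: 22.58
position: [0.498, -0.0044, 0.0625]
orientation: [-0.001, 0.606, 0.795, -0.001]
force: [-0.4, -0.7, 0.2]
grip_width: -0.0004
grasp_force: 0.0
```

>>> drive_tool --plan "0 0 0.06 0 0 0; 0 0 0.04 0 0 0; 0 0 0.02 0 0 0; 0 0 0 0 0 0; 0 0 0 0 0 0"

```text
clock: 23.2
position: [0.498, -0.0044, 0.0565]
orientation: [-0.001, 0.606, 0.795, -0.001]
force: [0.0, -0.2, -0.9]
grip_width: 0.0003
grasp_force: 0.0
```

```bash
python3 -c "
from cad import *
caddy(9);im=cv2.imread('pics/scene9.png');cv2.imwrite('pics/c9.png',cv2.resize(im[150:280,200:370],None,fx=4,fy=4))"
```

```text
scene rim [ 0.51   -0.0374] [0.1202 0.17  ] 15.0 handle 124 [ 0.5106 -0.0325] [0.1155 0.0708] 16.4 zmed 0.1283560000464214
  flap 878 [ 0.5187 -0.0074  0.0804] [ 0.1435 -0.3416 -0.9288] [0.0619 0.1305]
top rim [ 0.5195 -0.0951] [0.1061 0.0391] 16.9 handle 70 [ 0.4872 -0.0688] [0.0699 0.0099] 14.2 zmed 0.12930485348306353
  flap 59 [ 0.4692 -0.0637  0.1022] [ 0.1258 -0.943  -0.3082] [0.0686 0.1345]
mean [ 0.4989 -0.0507]
```

View pics/c9.png

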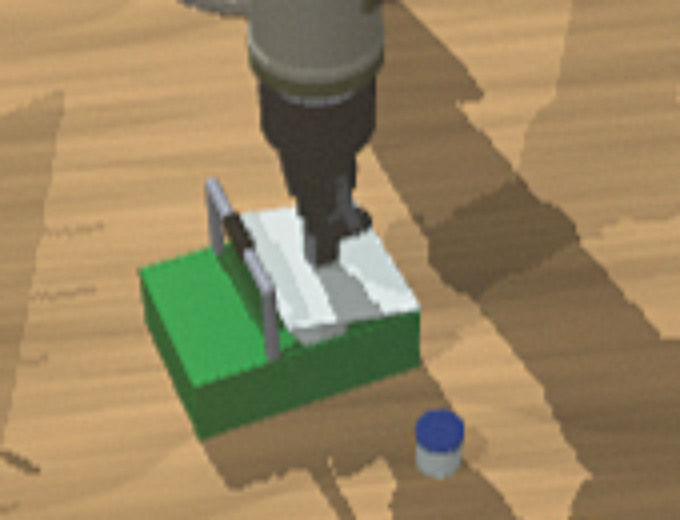

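The flap, at crop pixel (340,260), is almost shut but still slightly raised, and the fingertip is on it at (320,260). I'll press farther.

>>> drive_tool --plan "0 0 0.06 0 0 0; 0 0 0.04 0 0 0; 0 0 0.02 0 0 0; 0 0 0 0 0 0; 0 0 0 0 0 0"

```text
clock: 23.92
position: [0.4979, -0.0044, 0.0505]
orientation: [-0.001, 0.606, 0.795, -0.001]
force: [0.8, 0.0, 0.0]
grip_width: 0.0001
grasp_force: 0.0
```

>>> drive_tool --plan "0 0 0.04 0 0 0; 0 0 0.02 0 0 0; 0 0 0 0 0 0; 0 0 0 0 0 0; 0 0 0 0 0 0"

```text
clock: 24.55
position: [0.4979, -0.0044, 0.0475]
orientation: [-0.001, 0.606, 0.795, -0.001]
force: [0.1, 0.5, 0.4]
grip_width: 0.0
grasp_force: 0.0
```

>>> drive_tool --plan "0 0 0.04 0 0 0; 0 0 0 0 0 0; 0 0 0 0 0 0; 0 0 0 0 0 0; 0 0 0 0 0 0"

```text
clock: 25.18
position: [0.498, -0.0044, 0.0455]
orientation: [-0.001, 0.606, 0.795, -0.001]
force: [0.0, 0.6, -0.6]
grip_width: -0.0
grasp_force: 0.0
```

```bash
cat > fl.py <<'E'
from pp import *
np.set_printoptions(precision=4,suppress=True)
M=np.array([[*ux,0],[*uy,0],[0,0,1]])
for n in("scene","top"):
    im,W=cloud(n); cv2.imwrite(f"pics/{n}_fl.png",im); L=(W-[*g,0])@M.T; hsv=cv2.cvtColor(im,cv2.COLOR_BGR2HSV); S,V=hsv[...,1],hsv[...,2]
    for lo in(-.06,.02):
      for y in np.arange(.0,.12,.02):
        k=(L[...,0]>lo)&(L[...,0]<lo+.04)&(L[...,1]>y)&(L[...,1]<y+.02)&(L[...,2]>.02)&(L[...,2]<.115)&(S<70)&(V>90)
        if k.sum(): print(n,lo,round(y,2),k.sum(),np.percentile(L[k][:,2],[5,50,95]))
    k=(abs(L[...,0])<.05)&(abs(L[...,1]-.06)<.013)&(L[...,2]>.03)&(L[...,2]<.13)&(V<90)&(S<120)
    if k.sum(): print("tip",k.sum(),np.percentile(L[k],[2,50,98],axis=0))
E
python3 fl.py
```

```text
scene -0.06 0.0 15 [0.0613 0.0795 0.0922]
scene -0.06 0.02 46 [0.0647 0.0666 0.0696]
scene -0.06 0.04 60 [0.0633 0.0655 0.0682]
scene -0.06 0.06 4 [0.0608 0.0637 0.0659]
scene -0.06 0.1 9 [0.0604 0.0639 0.0647]
scene 0.02 0.0 41 [0.0658 0.0681 0.0844]
scene 0.02 0.02 78 [0.0641 0.0665 0.0696]
scene 0.02 0.04 76 [0.0629 0.066  0.0691]
scene 0.02 0.06 73 [0.062  0.0648 0.068 ]
scene 0.02 0.08 74 [0.0612 0.0636 0.0669]
scene 0.02 0.1 36 [0.0614 0.0637 0.0655]
tip 59 [[-0.0204  0.0471  0.0748]
 [ 0.0147  0.0536  0.1135]
 [ 0.0389  0.0699  0.1298]]
top -0.06 0.0 37 [0.0338 0.066  0.074 ]
top -0.06 0.02 6 [0.0631 0.0686 0.0699]
```

>>> drive_tool --plan "0 0 0.04 0 0 0; 0 0 0.02 0 0 0; 0 0 0 0 0 0; 0 0 0 0 0 0; 0 0 0 0 0 0"

```text
clock: 25.9
position: [0.4979, -0.0044, 0.0425]
orientation: [-0.001, 0.606, 0.795, -0.001]
force: [-0.1, 0.1, -0.3]
grip_width: -0.0001
grasp_force: 0.1
```

>>> drive_tool --plan "0 0 0.02 0 0 0; 0 0 0.02 0 0 0; 0 0 0 0 0 0; 0 0 0 0 0 0; 0 0 0 0 0 0"

```text
clock: 26.52
position: [0.4981, -0.0044, 0.0421]
orientation: [-0.001, 0.606, 0.795, -0.001]
force: [-8.0, -0.2, 20.3]
grip_width: 0.0001
grasp_force: 9.8
```

```bash
python3 -c "
from cad import *
from pp import *
plan([P(.06,.2,th),P(0,.2,th-90)])"
```

```text
now [ 0.4981 -0.0044  0.0421] yaw 15.4 t 26.525 w 0.0001 f [-8.  -0.2 20.3]
0 0 -0.79 -0.02 -0.01 0; 0 0.01 -0.79 0 0 -0.01; 0 0 -0.79 0 0 0; 0 0.01 -0.79 0 0 0|; -0.12 0 0 0 0 0.9
-0.12 0.02 0 0 0 0.9; -0.11 0.03 0 0 0 0.9; -0.11 0.06 0 0.01 0 0.9; -0.1 0.07 0 0 0 0.9; -0.08 0.08 0 0 0 0.9
-0.07 0.1 0 0 0 0.9; -0.06 0.11 0 0 0 0.9; -0.04 0.11 0 0 0 0.9; -0.01 0.12 0 0 0 0.9|; 0 0 0 0 0 0
```

>>> drive_tool --plan "0 0 -0.79 0 0 0; 0 0.01 -0.79 0 0 0; 0 0 -0.79 0 0 0; 0 0.01 -0.79 0 0 0; -0.12 0 0 0 0 0.9"

```text
clock: 27.15
position: [0.503, -0.0095, 0.2019]
orientation: [0.001, 0.667, 0.745, 0.001]
force: [-0.2, -0.1, -0.7]
grip_width: 0.0001
grasp_force: 0.0
```

>>> drive_tool --plan "-0.12 0.02 0 0 0 0.9; -0.11 0.03 0 0 0 0.9; -0.11 0.06 0 0 0 0.9; -0.1 0.07 0 0 0 0.9; -0.08 0.08 0 0 0 0.9" --hand 0.2

```text
clock: 27.78
position: [0.5087, -0.0388, 0.1984]
orientation: [-0.001, 0.902, 0.431, -0.002]
force: [0.5, -0.3, 0.3]
grip_width: 0.0685
grasp_force: 0.0
```

>>> drive_tool --plan "-0.07 0.1 0 0 0 0.9; -0.06 0.11 0 0 0 0.9; -0.04 0.11 0 0 0 0.9; -0.01 0.12 0 0 0 0.9; 0 0 0 0 0 0"

```text
clock: 28.4
position: [0.5153, -0.0623, 0.1984]
orientation: [0.0, 0.991, 0.134, -0.002]
force: [0.7, 0.8, 0.8]
grip_width: 0.0683
grasp_force: 0.0
```

```bash
python3 fl.py; python3 -c "
from cad import *
caddy(10)
from pp import *
plan([P(0,.14,th-90),P(0,.086,th-90,2)])"
```

```text
scene -0.06 0.0 23 [0.0609 0.072  0.0938]
scene -0.06 0.02 48 [0.0595 0.0621 0.0653]
scene -0.06 0.04 65 [0.0605 0.0627 0.0652]
scene -0.06 0.06 59 [0.06   0.0627 0.0657]
scene -0.06 0.08 61 [0.0607 0.0629 0.0653]
scene -0.06 0.1 34 [0.0603 0.0627 0.065 ]
scene 0.02 0.0 39 [0.0604 0.0634 0.0871]
scene 0.02 0.02 81 [0.0603 0.0627 0.0652]
scene 0.02 0.04 78 [0.0601 0.0632 0.0657]
scene 0.02 0.06 75 [0.0605 0.0629 0.0657]
scene 0.02 0.08 77 [0.0604 0.0631 0.0659]
scene 0.02 0.1 34 [0.0603 0.0632 0.0653]
top -0.06 0.08 24 [0.0586 0.0646 0.0693]
top -0.06 0.1 46 [0.0585 0.0634 0.0689]
top 0.02 0.04 2 [0.0613 0.0631 0.0649]
top 0.02 0.06 55 [0.059  0.0626 0.0715]
top 0.02 0.08 74 [0.0559 0.0631 0.0707]
top 0.02 0.1 42 [0.0561 0.0622 0.0666]
scene rim [ 0.5092 -0.0372] [0.1215 0.1689] 15.2 handle 75 [ 0.5179 -0.0611] [0.1181 0.0115] 15.6 zmed 0.1290674396454763
  flap 1097 [ 0.5086 -0.0053  0.0679] [ 0.1173 -0.2843 -0.9515] [0.0589 0.1297]
top rim [0. 0.] [0. 0.] 0.0 handle 0 [0. 0.] [0. 0.] 0.0 zmed nancad.py:11: RuntimeWarning: Mean of empty slice.
  r=g&(z>.052)&(z<.068); q=W[r][:,:2].astype(np.float32); rr=cv2.minAreaRect(q); c=W[g][:,:2].mean(0)
  ret = um.true_divide(
  return _methods._mean(a, axis=axis, dtype=dtype,
  ret = ret.dtype.type(ret / rcount)
cad.py:17: RuntimeWarning: Mean of empty slice.
  print("  flap",len(q),q.mean(0),np.linalg.svd(q-q.mean(0),full_matrices=False)[2][2],np.percentile(q[:,2],[1,99]))
Traceback (most recent call last):
  File "cad.py", line 17, in caddy
    print("  flap",len(q),q.mean(0),np.linalg.svd(q-q.mean(0),full_matrices=False)[2][2],np.percentile(q[:,2],[1,99]))
                                    ~~~~~~~~~~~~~~~~~~~~~~~~~~~~~~~~~~~~~~~~~~~~~~~~~^^^
IndexError: index 2 is out of bounds for axis 0 with size 0
```

>>> drive_tool --plan "0 0 0.7 0 0 0; 0 0 0.7 0 0 0; 0 0 0.5 0 0 0; 0 0 0.34 0 0 0; 0 0 0 0 0 0"

```text
clock: 29.22
position: [0.5143, -0.0618, 0.0856]
orientation: [0.0, 0.991, 0.134, -0.003]
force: [-0.2, 0.6, 1.2]
grip_width: 0.0682
grasp_force: 0.0
```

>>> drive_tool --plan "0 0 0 0 0 0; 0 0 0 0 0 0; 0 0 0 0 0 0; 0 0 0 0 0 0; 0 0 0 0 0 0" --hand 1 --force 80

```text
clock: 29.85
position: [0.5153, -0.0611, 0.087]
orientation: [-0.0, 0.991, 0.134, -0.001]
force: [-1.6, 4.0, 5.7]
grip_width: 0.0105
grasp_force: 78.9
```

>>> drive_tool --plan "0 0 -0.2 0 0 0; 0 0 -0.2 0 0 0; 0 0 -0.2 0 0 0; 0 0 0 0 0 0; 0 0 0 0 0 0"

```text
clock: 30.48
position: [0.5149, -0.0619, 0.1163]
orientation: [0.0, 0.991, 0.134, -0.002]
force: [-1.0, 0.7, -5.7]
grip_width: 0.0103
grasp_force: 78.4
```

```bash
python3 - <<'E'
from pp import *
s=robot.get_state();print(s["force"],s["ft_torque"],s["grip_width"],s["grasp_force"])
im,W=cloud("scene"); cv2.imwrite("pics/s11.png",cv2.resize(im[150:280,200:370],None,fx=4,fy=4))
plan([])
E
```

```text
[-0.95079932  0.66799073 -5.66219322] [ 0.01219825 -0.08188864 -0.01257684] 0.010264157125907909 78.39324831962585
now [ 0.5148 -0.0619  0.1161] yaw -74.6 t 30.525 w 0.0107 f [-0.8 -0.  -6.4]
```

View pics/s11.png

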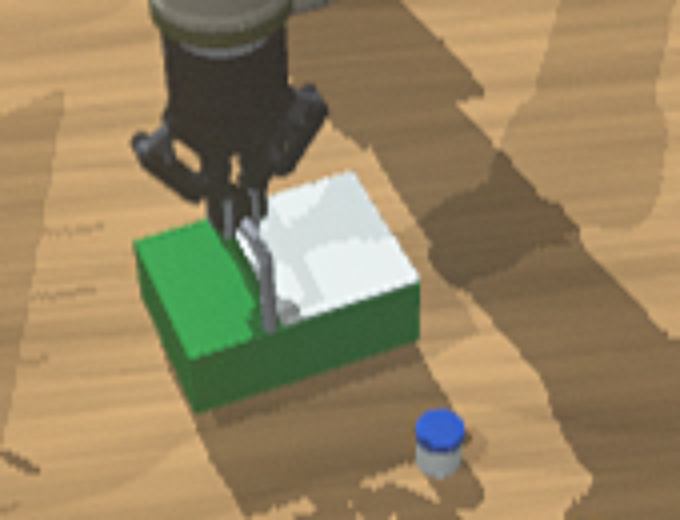

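```bash
python3 -c "
from pp import *
plan([(.515,-.062,.2,-74.6,3),(.477,-.188,.2,-97.9,5),(.4617,-.298,.2,-97.9,5)],step=.03)"
```

```text
now [ 0.5148 -0.0619  0.1161] yaw -74.6 t 30.525 w 0.0107 f [-0.8 -0.  -6.4]
0 0 -0.56 0 0.02 0; 0 0 -0.56 0 0 0; 0 0 -0.56 0 0 0|; -0.28 0.45 0 0 0 0.47; -0.24 0.46 0 0 0.01 0.46
-0.21 0.49 0 0 0 0.47; -0.16 0.5 0 0 0 0.46; -0.13 0.51 0 0 0 0.47|; 0 0.44 0 0 0 0; 0 0.45 0 0 0 0
0 0.44 0 0 0 0; 0 0.45 0 0 0 0; 0 0.44 0 0 0 0|; 0 0 0 0 0 0; 0 0 0 0 0 0
```

>>> drive_tool --plan "0 0 -0.56 0 0 0; 0 0 -0.56 0 0 0; 0 0 -0.56 0 0 0; -0.28 0.45 0 0 0 0.47; -0.24 0.46 0 0 0 0.46"

```text
clock: 31.15
position: [0.4994, -0.1137, 0.1999]
orientation: [0.0, 0.999, 0.051, -0.002]
force: [-0.1, -0.2, -7.1]
grip_width: 0.0107
grasp_force: 78.8
```

>>> drive_tool --plan "-0.21 0.49 0 0 0 0.47; -0.16 0.5 0 0 0 0.46; -0.13 0.51 0 0 0 0.47; 0 0 0 0 0 0; 0 0 0 0 0 0"

```text
clock: 31.78
position: [0.4772, -0.1881, 0.2006]
orientation: [0.0, 0.998, -0.07, -0.002]
force: [-0.3, 0.5, -6.3]
grip_width: 0.0104
grasp_force: 78.9
```

```bash
cat > hk.py <<'E'
from pl import *
np.set_printoptions(precision=4,suppress=True)
s=robot.get_state(); p=s["position"]; q=s["orientation"]; R=Ro.from_quat([q[1],q[2],q[3],q[0]])
print("tilt z",R.apply([0,0,1]),s["force"],s["ft_torque"])
n2=np.array([.137,.99]); 
for n in("scene","top"):
    im,W=cloud(n); cv2.imwrite(f"pics/{n}_hk.png",im); hsv=cv2.cvtColor(im,cv2.COLOR_BGR2HSV); H,S,V=[hsv[...,i].astype(int) for i in range(3)]
    x,y,z=np.moveaxis(W,-1,0)
    rel=W-p; ax=rel[...,0]*n2[1]-rel[...,1]*n2[0]; ay=rel[...,0]*n2[0]+rel[...,1]*n2[1]
    k=(abs(ax)<.075)&(abs(ay)<.02)&(abs(rel[...,2]-.04)<.018)&(S<90)&(V<170)
    Q=W[k]; print(n,"bar",k.sum(),cv2.minAreaRect(Q[:,:2].astype(np.float32)))
    for lo,hi in((-.07,-.02),(.02,.07)):
        m=k&(ax>lo)&(ax<hi); 
        if m.sum(): print("   z med",lo,m.sum(),np.median(W[m],0))
    gr=(H>45)&(H<80)&(S>120)&(abs(ax)<.09)&(abs(ay)<.14)
    Q=W[gr&(ay<-.005)&(z>.5*(p[2]-.115))]; zt=np.percentile(Q[:,2],80); Q=Q[abs(Q[:,2]-zt)<.012]; Q=Q[:,:]
    A=np.c_[Q[:,:2]-Q[:,:2].mean(0),np.ones(len(Q))]; print("   green top",len(Q),Q.mean(0),np.linalg.lstsq(A,Q[:,2],rcond=None)[0])
    w=(S<70)&(V>100)&(abs(ax)<.055)&(ay>.02)&(ay<.1)&(abs(rel[...,2]+.023)<.03); Q=W[w]
    A=np.c_[ax[w],ay[w],np.ones(w.sum())]; print("   flap z fit",w.sum(),np.linalg.lstsq(A,Q[:,2]-p[2],rcond=None)[0])
E
python3 hk.py
```

```text
tilt z [-0.0037 -0.0003 -1.    ] [-0.3031  0.4637 -6.2955] [-0.008  -0.0222 -0.0071]
scene bar 208 ((0.4979666471481323, -0.19462893903255463), (0.03700331598520279, 0.07286786288022995), 66.96033477783203)
   z med 0.02 63 [ 0.5268 -0.1929  0.2407]
   green top 478 [ 0.4805 -0.2244  0.1724] [0.0015 0.0106 0.1724]
   flap z fit 840 [ 0.0004  0.0007 -0.024 ]
top bar 0 ((0.0, 0.0), (0.0, 0.0), 0.0)Traceback (most recent call last):
  File "hk.py", line 16, in <module>
    Q=W[gr&(ay<-.005)&(z>.5*(p[2]-.115))]; zt=np.percentile(Q[:,2],80); Q=Q[abs(Q[:,2]-zt)<.012]; Q=Q[:,:]
                                              ~~~~~~~~~~~~~^^^^^^^^^^^
    return _quantile_unchecked(
        a, q, axis, out, overwrite_input, method, keepdims, weights)
    return _ureduce(a,
                    func=_quantile_ureduce_func,
    ...<5 lines>...
                    overwrite_input=overwrite_input,
                    method=method)
    r = func(a, **kwargs)
    result = _quantile(arr,
                       quantiles=q,
    ...<2 lines>...
                       out=out,
                       weights=wgt)
    slices_having_nans = np.isnan(arr[-1, ...])
                                  ~~~^^^^^^^^^
IndexError: index -1 is out of bounds for axis 0 with size 0
```

```bash
python3 -c "
import cv2
im=cv2.imread('pics/scene_hk.png');cv2.imwrite('pics/c12.png',cv2.resize(im[100:300,60:320],None,fx=3,fy=3))"
```

```text
(no output)
```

View pics/c12.png

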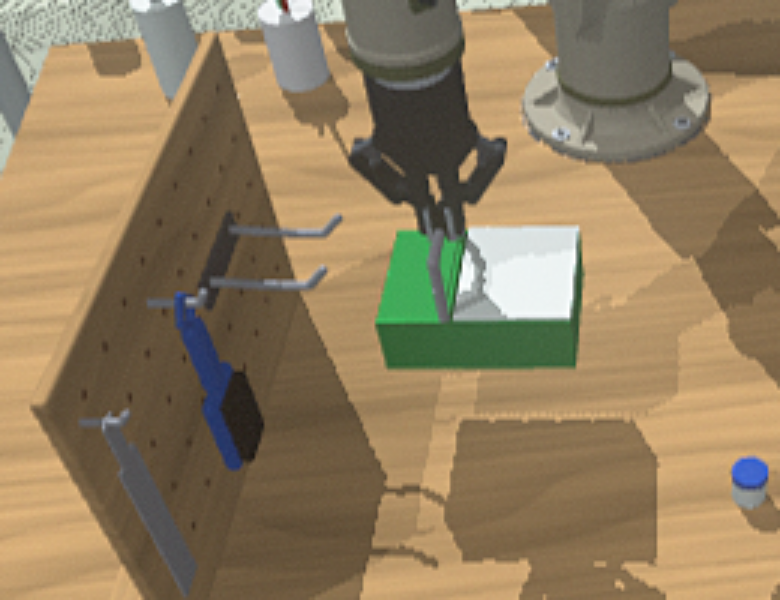

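The caddy hangs level from the gripper with its flap shut (handle at crop (435,270)). It faces the prong tips at (340,220) and (322,270), and the brush at (230,410) is well clear. Moving in now.

>>> drive_tool --plan "0 0.45 0 0 0 0; 0 0.45 0 0 0 0; 0 0.45 0 0 0 0; 0 0.45 0 0 0 0; 0 0.4 0 0 0 0"

```text
clock: 32.5
position: [0.4625, -0.2969, 0.2007]
orientation: [0.0, 0.998, -0.068, -0.002]
force: [0.5, 0.0, -6.4]
grip_width: 0.0105
grasp_force: 78.9
```

>>> drive_tool --plan "0 0.2 0 0 0 0; 0 0.2 0 0 0 0; 0 0 0 0 0 0; 0 0 0 0 0 0; 0 0 0 0 0 0"

```text
clock: 33.12
position: [0.4597, -0.3159, 0.2008]
orientation: [0.0, 0.998, -0.068, -0.002]
force: [-1.0, 0.2, -6.0]
grip_width: 0.0104
grasp_force: 78.9
```

```bash
python3 - <<'E'
from pl import *
im,W=cloud("scene"); cv2.imwrite('pics/c13.png',cv2.resize(im[110:280,60:260],None,fx=3.5,fy=3.5))
plan([(.459,-.317,.172,-97.9,4)])
E
```

```text
now [ 0.4597 -0.316   0.2009] yaw -97.9 t 33.175 w 0.0104 f [-0.5 -0.2 -6.2]
0 0.01 0.14 0 0.02 0; 0 0 0.15 0 0 0; -0.01 0.01 0.14 0 0 0; 0 0 0.15 0 0 0|; 0 0 0 0 0 0
```

View pics/c13.png

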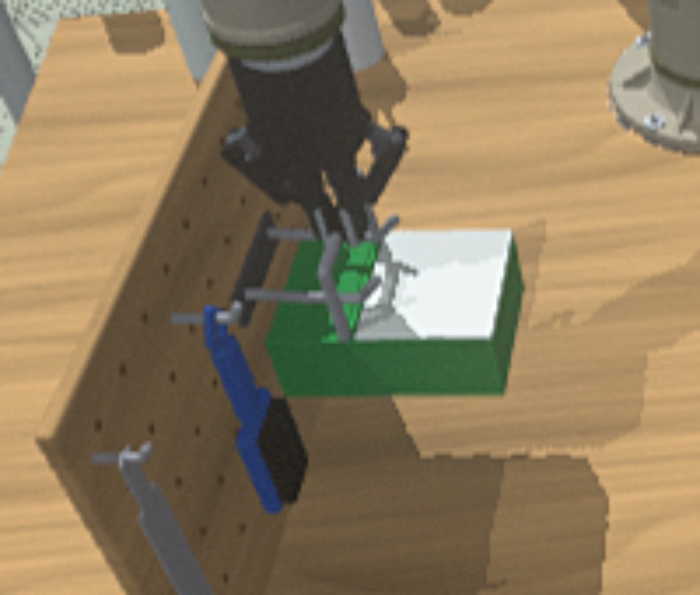

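The bar at crop (330,260) is above both prongs and inside their tips at (390,225) and (375,290). Lowering now.

>>> drive_tool --plan "0 0 0.15 0 0 0; 0 0 0.15 0 0 0; 0 0 0.15 0 0 0; 0 0 0.15 0 0 0; 0 0 0 0 0 0"

```text
clock: 33.8
position: [0.4588, -0.3164, 0.17]
orientation: [0.0, 0.998, -0.069, -0.002]
force: [-0.6, 0.4, -6.4]
grip_width: 0.0106
grasp_force: 78.8
```

>>> drive_tool --plan "0 0 0.06 0 0 0; 0 0 0.04 0 0 0; 0 0 0 0 0 0; 0 0 0 0 0 0; 0 0 0 0 0 0"

```text
clock: 34.42
position: [0.4593, -0.3167, 0.166]
orientation: [0.0, 0.998, -0.069, -0.002]
force: [-0.5, 0.6, -5.3]
grip_width: 0.0107
grasp_force: 78.9
```

>>> drive_tool --plan "0 0 0.04 0 0 0; 0 0 0.02 0 0 0; 0 0 0 0 0 0; 0 0 0 0 0 0; 0 0 0 0 0 0"

```text
clock: 35.05
position: [0.4595, -0.3169, 0.1636]
orientation: [0.001, 0.998, -0.069, -0.001]
force: [-3.4, 2.3, 6.0]
grip_width: 0.0104
grasp_force: 80.5
```

The load is on the prongs. Releasing.

>>> drive_tool --plan "0 0 0 0 0 0; 0 0 0 0 0 0; 0 0 0 0 0 0; 0 0 0 0 0 0; 0 0 0 0 0 0" --hand 0.5 --force 20

```text
clock: 35.67
position: [0.4592, -0.3167, 0.1628]
orientation: [0.0, 0.998, -0.069, -0.002]
force: [0.3, 0.1, 0.2]
grip_width: 0.0422
grasp_force: 0.0
```

>>> drive_tool --plan "0 0 -0.15 0 0 0; 0 0 -0.3 0 0 0; 0 0 -0.4 0 0 0; 0 0 -0.5 0 0 0; 0 0 -0.6 0 0 0"

```text
clock: 36.3
position: [0.4595, -0.3167, 0.2622]
orientation: [0.001, 0.998, -0.069, -0.002]
force: [0.4, 0.1, 0.4]
grip_width: 0.0429
grasp_force: 0.0
```

>>> drive_tool --plan "0 0 -0.6 0 0 0; 0 -0.5 -0.6 0 0 0; 0 -0.6 0 0 0 0; 0 -0.6 0 0 0 0; 0 -0.6 0 0 0 0"

```text
clock: 36.92
position: [0.4757, -0.2021, 0.3216]
orientation: [0.0, 0.998, -0.069, -0.001]
force: [0.6, 0.0, -0.3]
grip_width: 0.0428
grasp_force: 0.0
```

>>> drive_tool --plan "0 -0.6 0 0 0 0; 0 -0.6 0 0 0 0; 0 0 0 0 0 0; 0 0 0 0 0 0; 0 0 0 0 0 0"

```text
clock: 37.55
position: [0.4836, -0.1446, 0.3206]
orientation: [0.001, 0.998, -0.07, -0.001]
force: [-1.1, -0.3, 0.1]
grip_width: 0.043
grasp_force: 0.0
```

```bash
python3 - <<'E'
from pl import *
np.set_printoptions(precision=4,suppress=True)
n2=np.array([.137,.99]); p=np.array([.459,-.317,.2])
for n in("scene","top"):
    im,W=cloud(n); cv2.imwrite(f"pics/{n}14.png",cv2.resize(im[110:280,60:260],None,fx=3.5,fy=3.5)); hsv=cv2.cvtColor(im,cv2.COLOR_BGR2HSV); S,V=hsv[...,1],hsv[...,2]
    rel=W-p; ax=rel[...,0]*n2[1]-rel[...,1]*n2[0]; ay=rel[...,0]*n2[0]+rel[...,1]*n2[1]
    w=(S<70)&(V>100)&(abs(ax)<.055)&(ay>.04)&(ay<.1)&(abs(rel[...,2]+.061)<.03)
    print(n,w.sum(),np.linalg.lstsq(np.c_[ax[w],ay[w],np.ones(w.sum())],rel[...,2][w],rcond=None)[0])
    k=(abs(ax)<.015)&(abs(ay)<.05)&(abs(rel[...,2])<.02)&(V<110); print("sleeve",k.sum(),k.sum() and np.percentile(np.c_[ax[k],ay[k],rel[...,2][k]],[5,50,95],axis=0))
plan([])
E
```

```text
scene 616 [ 0.0061 -0.0277 -0.0604]
sleeve 48 [[-0.0133 -0.0031 -0.0009]
 [ 0.0019  0.0044  0.0082]
 [ 0.0146  0.0071  0.0107]]
top 167 [-0.009   0.0022 -0.0611]
sleeve 51 [[-0.0137 -0.0045 -0.0001]
 [-0.      0.0023  0.0084]
 [ 0.0123  0.007   0.0132]]
now [ 0.4836 -0.1443  0.3204] yaw -98.0 t 37.65 w 0.0428 f [0.8 0.6 0.4]
```

View pics/scene14.png

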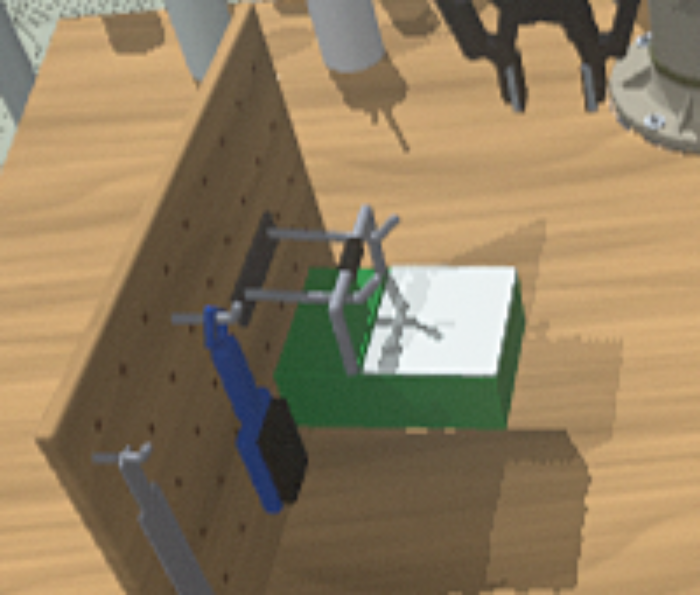

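The caddy hangs level across both prongs (bar at crop (350,255)) with its flap shut, and the gripper is clear. Handing in.

```bash
python3 -c "
from rig import robot
print(robot.finish_job())"
```

```text
the job is handed in; nothing more can be done
None
```

The closed caddy, with the tub placed inside before the flap was shut, hangs level across both prongs and the gripper is clear. I handed the job in at about 38 s and got no verdict back; an early flap push slid the caddy about 45 mm along the shelf before the flap closed.

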